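# Feel whether the clay horses are dry

### The arm

A 7-joint arm with a two-finger parallel gripper is mounted at the origin on the work surface. World frame = base frame: x ahead of the robot, y to its left, z up, the work surface at z = 0. Lengths are in m, angles in rad, forces in N, time in s.
With the tool pointing down it reaches from about 0.35 to 0.9 m from the base axis. Payload 19.9 kg.
Tool frame: the origin (TCP) lies midway between the tips of the shut fingers; the grasp point (between the pads) lies 19 mm behind it; z points along the fingers, y is the line along which they close (so a half turn about z gives the same grasp; the last joint's range is limited). The gripper opens to 85 mm and grips with 20 to 120 N. Pads are 22 mm wide; open, the fingers measure 114 mm over their backs; the gripper's body (76 mm by 85 mm) begins 54 mm behind the grasp point. The pads swing forward as they close: fully open they stand 13 mm farther back than shut.
Start: joints at [-1.379, 0.417, -0.01, 1.614, 0.005, 1.111, -0.053], TCP at [0.144, 0.608, 0.231] pointing down, gripper open.
Joint ranges: [-2.81, 2.81], [-0.39, 2.02], [-1.27, 1.25], [0.06, 2.57], [-1.19, 4.33], [0.19, 2], [-2.82, 2.82]. Speed limits (rad/s): [1.89, 1.89, 2.39, 2.39, 3.01, 3.01, 3.01].

### API

Orientations are given as a unit quaternion [w, x, y, z].
In Python, from cell import r gives the robot as it stands. The module is installed in compiled form; this text tells all that it offers.
- The arm moves only by the tool send_rows, never from a script. Its argument "series" is a list of rows, each a list of 7 numbers: the turn, a rotation vector about the tool's x, y, z as a fraction of full scale, then the shift along the tool's x, y, z as a fraction of full scale, then the opening, from -1 (shut) to 1 (fully open). In form: [[wx, wy, wz, tx, ty, tz, gripper], ...]. A call has exactly 8 rows; each row shifts and turns the commanded pose from where the row before left it, along the tool's axes as they then stand; what a row does not reach is not made up. Full scale, the value 1, is 0.03 m for a shift and 60 degrees for a turn. A row lasts 1/10 s, in which the tool goes at most 50 mm and 8.59 degrees, less where a joint would pass 70% of its speed; a pose out of reach is approached as far as the arm can. A call with a number of a shift or a turn outside -1 to 1 is refused whole. A call with a gripper value outside its range is refused whole. The fingers move at their own pace and stop on an object; "squeeze" is the grip in N (left out, the last holds). Time passes only in rows, so rows that do not move let the fingers close, or fill a call up. It gives the time, the measured TCP pose, the force, the opening and the grip force at its end, in the units of the state.
- r.get_state(): the state, without advancing time (a new reading comes with each control period).
- r.get_image(name): name is "side" or "top"; returns a dict with "color" (420x560x3 uint8, blue, green, red), "camera_matrix" (3x3 intrinsics, pixels), "origin" and "attitude" of the camera in the world. Camera axes: x right, y down, z forward; pixel columns grow to the right and rows downward; lengths in m; the calibration is good to about 2 mm. A picture is of the moment at which its call begins. There is no depth.
- r.close_job(): hands the job in; it is judged then, once.
Trained networks look in the newest picture that a camera, given by its name, has taken for a name from the list of things; names that differ only in an ending like _2 or _b are one class to them, and where a whole thing is asked for, a point or a joint stands for the part that bears it (a point fixed in the world has none). Each returns a list of dicts, best first, with "score" (0 to 1); they miss things now and then, are a little off and sometimes report something else, mostly with a low value. They report only what shows in the picture. A call takes as long as a camera call.
- r.boxes_of(camera, label): "centre" ([x, y, z] in m, in the coordinates of the camera as it stood for that picture, good to about 4 mm: the middle of the surface that is visible of it).
The state is a dict: "time": time; "joint_pos": joint angles; "dq": joint speeds; "tau": joint torques, N m; "position": TCP position; "ee_rot": TCP orientation; "contact_force": force on the tool from outside, world axes, zero at the start; "ft_torque": the same for the moment, N m; "width": opening from 0.0 (shut) to 1.0 (fully open); "grip_force": force on a finger pad.
Only numpy, scipy, OpenCV 4.12 (cv2) and the standard library are available. Lean on these libraries where they do the work, as an engineer would, in place of code of your own. Each camera call takes 0.05 s, during which the arm holds its last target. There are 200 camera calls.

### The job

Clay animals are drying on the ware board, and the two horses need a touch test: with the fingertips, lightly touch the large horse on the middle of its back from above for a moment and lift off, then do the same to the small horse, and finish with the hand drawn well clear of both. They are brittle, so come down slowly and gently: do not knock or press hard, do not touch their heads, and do not shift, tip or lift them; leave the other animals, the two pots and the wooden rib alone.

Things in the scene. Friction and masses are not known exactly. Their poses are not given: they have to be found in the camera images.
- mare: The large horse: Dry clay, loose, standing on its own flat clay base. Origin at the centre of the base's underside; +x towards the head, +z up. Base 140 x 80 x 10 mm with round ends; back 95 mm and ears 137 mm above the base's underside; long raised neck, two upright ears, hanging tail; about 0.6 kg, mass varies. It may stand at any of four places on the board, which the animals share.
- mare_spot (a point): Top of the large horse's back, in the middle between neck and tail, on the ridge of the trunk. The trunk is a level round bar 52 mm thick along x with rounded ends; the back is bare from 38 mm behind this point to 28 mm ahead of it, where the neck begins; the head rises 42 mm above this point. Axes as the horse's. Touch within 22 mm of this point along the back, from above.
- mare_back: Trunk of the large horse, fixed to it. Origin in the middle of the trunk, 26 mm below the top of the back. The clay is rigid: meet it slowly, at about 10 to 15 mm/s (contact faster than about 25 mm/s knocks it too hard).
- mare_head: Neck, head and ears of the large horse, fixed to it: not to be touched. Its origin and axes coincide with those of the large horse; it spans x = 32 to 96 mm, z = 64 to 137 mm, and is 27 mm wide.
- foal: The small horse, same shape as the large one: Dry clay, loose, standing on its own flat clay base. Origin at the centre of the base's underside; +x towards the head, +z up. Base 105 x 62 x 10 mm with round ends; back 72 mm and ears 103 mm above the base's underside; slim legs, long raised neck; about 0.25 kg, mass varies.
- foal_spot (a point): Top of the small horse's back, in the middle between neck and tail. The trunk is a level round bar 34 mm thick along x; the back is bare from 30 mm behind this point to 20 mm ahead of it, where the neck begins; the head rises 31 mm above this point. Axes as the horse's. Rigid too: meet it just as slowly. Touch within 16 mm of this point along the back, from above.
- foal_back: Trunk of the small horse, fixed to it. Origin in the middle of the trunk, 17 mm below the top of the back.
- foal_head: Neck, head and ears of the small horse, fixed to it: not to be touched. Its origin and axes coincide with those of the small horse; it spans x = 22 to 67 mm, z = 51 to 103 mm, and is 18 mm wide.
- cow: Bystander, a clay cow with horns and no raised neck: Dry clay, loose, standing on its own flat clay base. Origin at the centre of the base's underside; +x towards the head, +z up. Base 140 x 80 mm, back 88 mm and horn tips 104 mm high.
- dog: Bystander, a small clay dog with short neck, hanging ears and raised tail: Dry clay, loose, standing on its own flat clay base. Origin at the centre of the base's underside; +x towards the head, +z up. Base 100 x 60 mm, back 55 mm and head 75 mm high.
- pot: Bystander, open clay pinch pot, 64 mm across, 45 mm high, origin under its centre, on the board.
- vase: Bystander, small clay vase, 52 mm across, 72 mm high, origin under its centre, on the board.
- rib: Bystander, flat wooden shaping rib with round ends, 40 x 90 x 6 mm, origin under its centre, lying along its y on the board.
- board: Plywood ware board 340 x 720 x 15 mm, fixed; origin at the centre of its underside, its top 15 mm above the table. The animals, pot, vase and rib stand on it.

How it is judged:
On the way, in this order (a step that is already met when the one before it is completed fails the run):
1. fingertips rest on the back of the large horse, from above (contact force between the fingers and mare_back above 0.4 N and z of the grasp point in the frame of mare_spot above 0.01 m and x of the grasp point in the frame of mare_spot between -0.038 and 0.038 m and y of the grasp point in the frame of mare_spot between -0.03 and 0.03 m), for 0.1 s.
2. fingertips lifted off the large horse (contact force between the fingers and mare below 0.1 N and distance between the grasp point and mare_spot above 0.055 m), for 0.1 s.
3. fingertips rest on the back of the small horse, from above (contact force between the fingers and foal_back above 0.4 N and z of the grasp point in the frame of foal_spot above 0.01 m and x of the grasp point in the frame of foal_spot between -0.03 and 0.03 m and y of the grasp point in the frame of foal_spot between -0.025 and 0.025 m), for 0.1 s.
4. fingertips lifted off the small horse (contact force between the fingers and foal below 0.1 N and distance between the grasp point and foal_spot above 0.055 m), for 0.1 s.
At the end, for the whole second after the job is handed in: Both horses touched on the back, the large one first; the hand clear, grasp point over 55 mm from both touched spots; both horses upright (0.06 rad), at rest, within 12 mm of their starting places; other animals, pots and rib within 12 mm of theirs (all of step 2 and all of step 4 and distance of each of mare, foal, cow, dog, pot, vase, rib from where it was at the start of the episode below 0.012 m and angle between each of mare, foal's own z axis and vertical below 0.06 rad and linear speed of each of mare, foal below 0.02 m/s).
It fails at once if a horse is struck or pressed hard (a contact peak over 50 N) (contact force between the fingers and mare above 50 N or contact force between the fingers and foal above 50 N).
It fails at once if a horse's head, neck or ears are touched (more than 1 N) (contact force between any of the fingers, the arm and mare_head above 1 N or contact force between any of the fingers, the arm and foal_head above 1 N).
It fails at once if a horse is shifted more than 12 mm, rocked more than 0.12 rad or lifted more than 6 mm (distance of any of mare, foal from where it was at the start of the episode above 0.012 m or angle between any of mare, foal's own z axis and vertical above 0.12 rad or height (world z) of any of mare, foal above 0.021 m).
It fails at once if another animal, a pot or the rib is touched (more than 1 N) or moved more than 12 mm (distance of any of cow, dog, pot, vase, rib from where it was at the start of the episode above 0.012 m or contact force between any of the fingers, the arm and cow above 1 N or contact force between any of the fingers, the arm and dog above 1 N or contact force between any of the fingers, the arm and pot above 1 N or contact force between any of the fingers, the arm and vase above 1 N or contact force between any of the fingers, the arm and rib above 1 N).
It also fails if it takes over 48 s, if anything falls off the work surface, if the arm or the gripper's body presses on something with over 40 N, if the wrist force passes 120 N, or if a joint passes its speed limit or range.

## Working session

There is one attempt and no reset: what is moved stays moved. The work goes in short steps, Python scripts to look and compute and a tool call to move; the robot and the scene stay as the last step left them, time stands still between calls to the robot, and variables do not carry over. Pictures are saved under pics/ and viewed, at most 10 in all, crops included, and the job is handed in when it is done.

Besides the shell and the picture viewer there is one more tool, called after "Emit:" by a JSON object that holds its "api" and its "payload". send_rows: Moves the arm, as the interface text tells. Shift numbers are shares of 0.03 m and turn numbers shares of 60 degrees, none past 1 either way. Its arguments: {"type":"object","properties":{"series":{"type":"array"},"squeeze":{"type":"number"}},"required":["series"]}

```bash
mkdir -p pics
cat > h.py <<'E'
import numpy as np, cv2
from cell import r
from scipy.spatial.transform import Rotation as R
def att(a):
    a=np.array(a,float)
    return a if a.shape==(3,3) else R.from_quat(a[[1,2,3,0]]).as_matrix()
def pix(im,P):
    M=att(im["attitude"]); c=(np.asarray(P)-im["origin"])@M
    k=np.array(im["camera_matrix"])@c; return k[:2]/k[2]
def onplane(im,uv,z):
    M=att(im["attitude"]); d=M@np.linalg.inv(np.array(im["camera_matrix"]))@np.array([uv[0],uv[1],1.])
    o=np.array(im["origin"]); return o+d*(z-o[2])/d[2]
E
python3 - <<'E'
from h import *
np.set_printoptions(precision=3,suppress=True)
s=r.get_state(); print(s)
for n in("top","side"):
    im=r.get_image(n); cv2.imwrite(f"pics/{n}0.png",im["color"])
    print(n,im["origin"],im["attitude"],im["camera_matrix"])
    for l in("mare","mare_head","mare_back","foal","foal_head","foal_back","cow","dog","pot","vase","rib"):
        for d in r.boxes_of(n,l)[:3]:
            w=att(im["attitude"])@np.array(d["centre"])+im["origin"]
            print(n,l,round(d["score"],2),w,pix(im,w))
E
```

```text
{'time': 0.0, 'joint_pos': array([-1.379,  0.418, -0.01 ,  1.614,  0.005,  1.111, -0.053]), 'dq': array([-0.002,  0.   , -0.001,  0.   , -0.002,  0.001, -0.   ]), 'tau': array([  0.001, -86.445,   0.679, -43.488,   0.019,   0.008,  -0.   ]), 'position': array([0.144, 0.608, 0.231]), 'ee_rot': array([-0.   ,  0.116,  0.993, -0.001]), 'contact_force': array([-0.163,  0.313,  0.062]), 'ft_torque': array([ 0.033, -0.024, -0.016]), 'grip_force': 0.0, 'width': 1.0016604217485001}
top [0.355 0.015 1.087] [ 0.075 -0.661  0.742 -0.081] [[434.004   0.    275.933]
 [  0.    434.004 210.981]
 [  0.      0.      1.   ]]
top mare 0.63 [ 0.49  -0.263  0.099] [390.99 234.47]
top mare_head 0.54 [ 0.543 -0.29   0.128] [402.186 207.713]
top mare_back 0.77 [ 0.485 -0.268  0.102] [393.822 235.797]
top foal 0.7 [0.511 0.257 0.069] [168.556 253.023]
top foal_head 0.51 [0.515 0.264 0.082] [163.868 250.955]
top foal_head 0.5 [0.551 0.257 0.103] [163.792 233.67 ]
top foal_back 0.78 [0.51  0.268 0.083] [162.061 253.171]
top dog 0.91 [0.636 0.109 0.055] [226.955 196.458]
top pot 0.7 [0.444 0.026 0.045] [269.065
[... 278 characters left out ...]
-0.289  0.077] [315.742 321.924]
side mare_head 0.67 [ 0.54  -0.305  0.12 ] [349.042 301.513]
side mare_back 0.65 [ 0.476 -0.286  0.104] [312.376 313.777]
side foal 0.61 [0.517 0.256 0.044] [217.614 175.19 ]
side foal_head 0.65 [0.55  0.255 0.096] [227.671 156.128]
side foal_back 0.61 [0.509 0.259 0.083] [212.831 163.548]
side foal_back 0.24 [ 0.477 -0.285  0.103] [312.401 313.231]
side cow 0.65 [ 0.61  -0.124  0.071] [324.324 244.212]
side dog 0.88 [0.637 0.096 0.033] [285.342 197.879]
side dog 0.62 [0.507 0.257 0.077] [212.68 166.13]
side pot 0.71 [0.438 0.034 0.043] [223.319 235.548]
side vase 0.7 [0.668 0.259 0.055] [266.488 156.185]
side rib 0.67 [ 0.673 -0.31   0.021] [399.293 308.246]
```

View both.

```bash
python3 -c "
import cv2
a=cv2.imread('pics/top0.png');cv2.imwrite('pics/t1.png',cv2.resize(a[120:330,120:480],None,fx=2.2,fy=2.2))
a=cv2.imread('pics/side0.png');cv2.imwrite('pics/s1.png',cv2.resize(a[110:380,160:440],None,fx=2.2,fy=2.2))"
```

```text
(no output)
```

View pics/t1.png

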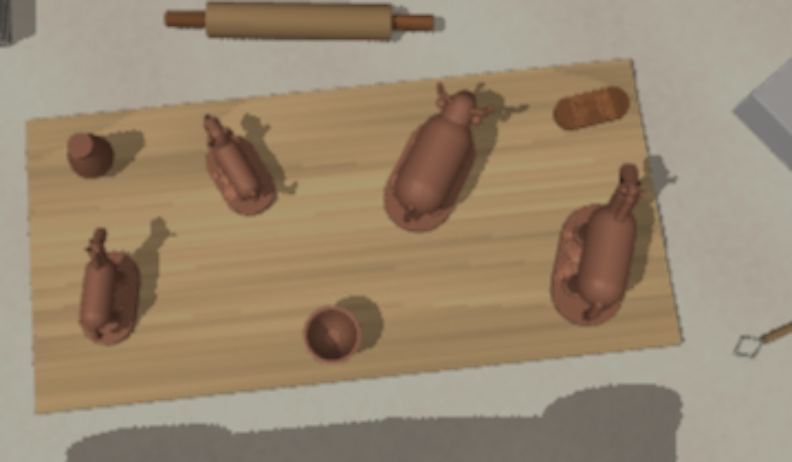

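View pics/s1.png

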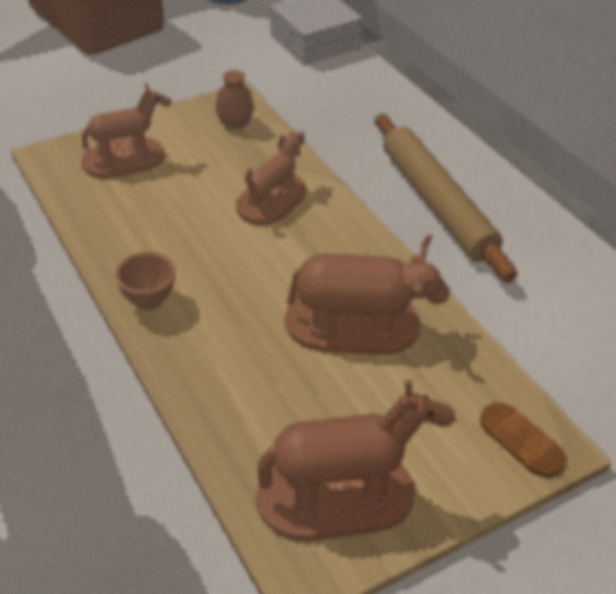

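```bash
cat > fit.py <<'E'
from h import *
from scipy.optimize import minimize
S=3
ims={n:r.get_image(n) for n in("top","side")}
def mask(c):
    h=cv2.cvtColor(cv2.resize(c,None,fx=S,fy=S,interpolation=cv2.INTER_CUBIC),cv2.COLOR_BGR2HSV)
    return ((h[...,0]<12)|(h[...,0]>172))&(h[...,1]>70)
mk={n:mask(i["color"]) for n,i in ims.items()}
def hull(n,P):
    return cv2.convexHull(np.array([S*(pix(ims[n],p)+.5)-.5 for p in P],np.float32)).astype(np.int32)
t=np.linspace(0,2*np.pi,24)
def parts(L,W,k,x,y,yaw):
    sg=np.where(np.cos(t)>0,1,-1)
    b=np.c_[sg*(L-W)/2+W/2*np.cos(t),W/2*np.sin(t),0*t]; base=np.r_[b,b+[0,0,.01]]
    r_,zt,l=k; dirs=np.array([[np.cos(a)*np.cos(e),np.sin(a)*np.cos(e),np.sin(e)] for a in t for e in np.linspace(-1.57,1.57,9)])
    tr=np.r_[[l,0,zt-r_]+r_*dirs,[-l,0,zt-r_]+r_*dirs]
    f=L/.14
    hd=np.array([[a,c,d] for a in(.028*f,.1*f) for c in(-.016*f,.016*f) for d in(.075*f,.14*f)])
    Rz=R.from_euler("z",yaw).as_matrix()
    return [p@Rz.T+[x,y,.015] for p in(base,tr,hd)]
def fit(L,W,k,p0):
    H={}
    for n in ims:
        a=mk[n].astype(np.uint8); u=S*pix(ims[n],[p0[0],p0[1],.07]); roi=np.zeros_like(a); cv2.circle(roi,tuple(int(v) for v in u),int(S*(75 if n=="side" else 55)*L/.14),1,-1); H[n]=roi
    def cost(p):
        s=0
        for n in ims:
            b,tr,hd=parts(L,W,k,*p); m=np.zeros(mk[n].shape,np.uint8)
            cv2.fillConvexPoly(m,hull(n,b),1); cv2.fillConvexPoly(m,hull(n,tr),1)
            ig=np.zeros_like(m); cv2.fillConvexPoly(ig,hull(n,hd),1)
            v=(H[n]>0)&((ig==0)|(m>0)); s+=(v&(mk[n]!=(m>0))).sum()/m.sum()
        return s
    o=minimize(cost,p0,method="Nelder-Mead",options=dict(initial_simplex=np.array([p0]+[np.add(p0,d) for d in([.02,0,0],[0,.02,0],[0,0,.3])]),xatol=2e-4,fatol=1e-4))
    return o.x,o.fun
np.set_printoptions(precision=4,suppress=True)
out={n:cv2.resize(i["color"],None,fx=S,fy=S) for n,i in ims.items()}
for nm,L,W,k,p0 in(("mare",.14,.08,(.026,.095,.025),(.482,-.277,-.25)),("foal",.105,.062,(.017,.072,.022),(.510,.263,.1))):
    p,c=fit(L,W,k,p0); print(nm,p,c,np.degrees(p[2]))
    for n in ims:
        for q in parts(L,W,k,*p): cv2.polylines(out[n],[hull(n,q)],True,(255,255,0),1)
        cnt,_=cv2.findContours(mk[n].astype(np.uint8),0,1); cv2.drawContours(out[n],cnt,-1,(0,255,0),1)
        z=.015+k[1]; u=S*pix(ims[n],[p[0],p[1],z]); cv2.circle(out[n],tuple(int(v) for v in u),4,(0,0,255),-1)
T=out["top"];Sd=out["side"]
a=T[560:890,370:770];b=T[540:870,1020:1420]
c=Sd[380:650,520:920]; d=Sd[780:1100,780:1180]
c=cv2.copyMakeBorder(c,0,0,0,0,0)
v=np.vstack([np.hstack([a,b])[:300],np.hstack([c,d[:270]])]); cv2.imwrite("pics/fit.png",v)
E
python3 fit.py
```

```text
mare [ 0.488  -0.2766 -0.4046] 0.46892963168493984 -23.183042774645656
foal [ 0.5129  0.266  -0.0898] 1.3054099047228744 -5.143722240255278
```

View pics/fit.png

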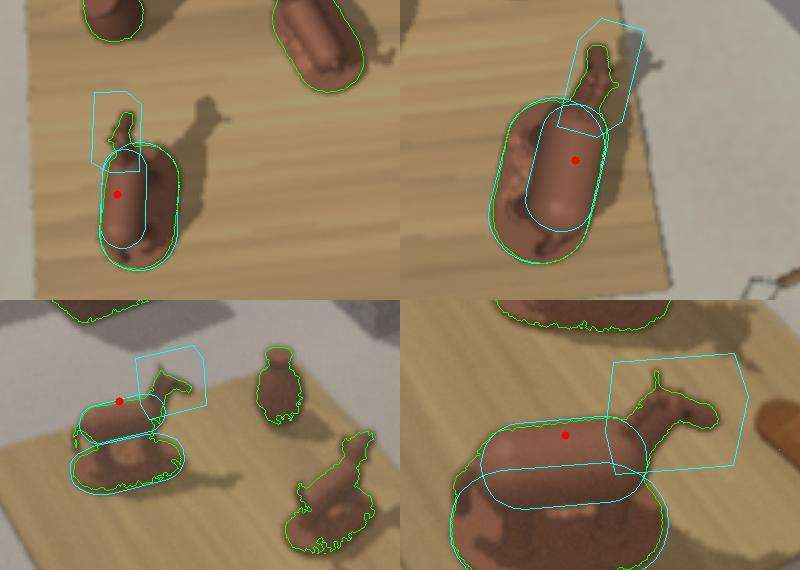

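Top crop: the mare is at about (600,260) with its head up and right, and the foal at (105,290) on the left. The cow is at (430,160) and the dog at (240,165). The side view agrees, and the fit overlay matches both outlines. Fitted poses are mare (0.488, -0.277) at yaw -23° and foal (0.513, 0.266) at yaw -5°.

Next I shut the fingers and travel high.

Emit:
{"api": "send_rows", "payload": {"series": [[0, 0, 0, -0.3, -0.25, 0, -1], [0, 0, 0, -0.7, -0.6, 0, -1], [0, 0, 0, -0.7, -0.6, 0, -1], [0, 0, 0, -0.7, -0.6, 0, -1], [0, 0, 0, -0.7, -0.6, 0, -1], [0, 0, 0, -0.7, -0.6, 0, -1], [0, 0, 0, -0.7, -0.6, 0, -1], [0, 0, 0, -0.7, -0.6, 0, -1]], "squeeze": 20}}

```text
time: 2.1
position: [0.2661, 0.4405, 0.2314]
ee_rot: [0.0, 0.116, 0.993, 0.0]
contact_force: [0.1, 0.6, -0.1]
width: -0.002
grip_force: 0.0
```

Emit:
{"api": "send_rows", "payload": {"series": [[0, 0, 0, -0.7, -0.6, 0, -1], [0, 0, 0, -0.7, -0.6, 0, -1], [0, 0, 0, -0.7, -0.6, 0, -1], [0, 0, 0, -0.7, -0.6, 0, -1], [0, 0, 0, -0.7, -0.6, 0, -1], [0, 0, 0, -0.7, -0.6, 0, -1], [0, 0, 0, -0.5, -0.7, 0, -1], [0, 0, 0, -0.3, -0.8, 0, -1]]}}

```text
time: 2.9
position: [0.3766, 0.2569, 0.2313]
ee_rot: [0.0, 0.117, 0.993, 0.0]
contact_force: [0.1, 0.2, -0.5]
width: 0.003
grip_force: 0.0
```

Emit:
{"api": "send_rows", "payload": {"series": [[0, 0, 0, -0.43, -0.93, 0, -1], [0, 0, 0, -0.43, -0.93, 0, -1], [0, 0, 0, -0.43, -0.93, 0, -1], [0, 0, 0, -0.43, -0.93, 0, -1], [0, 0, 0, -0.43, -0.93, 0, -1], [0, 0, 0, -0.43, -0.93, 0, -1], [0, 0, 0, -0.43, -0.93, 0, -1], [0, 0, 0, -0.43, -0.93, 0, -1]]}}

```text
time: 3.7
position: [0.4244, 0.0159, 0.2314]
ee_rot: [0.0, 0.116, 0.993, 0.0]
contact_force: [1.4, -0.1, -0.5]
width: 0.002
grip_force: 0.0
```

Emit:
{"api": "send_rows", "payload": {"series": [[0, 0, 0, -0.43, -0.93, 0, -1], [0, 0, 0, -0.43, -0.93, 0, -1], [0, 0, 0, -0.43, -0.93, 0, -1], [0, 0, 0, -0.43, -0.93, 0, -1], [0, 0, 0, -0.43, -0.93, 0, -1], [0, 0, 0, -0.43, -0.93, 0, -1], [0, 0, 0, -0.43, -0.93, 0, -1], [0, 0, 0, -0.43, -0.93, 0, -1]]}}

```text
time: 4.5
position: [0.4731, -0.2248, 0.2314]
ee_rot: [0.0, 0.116, 0.993, 0.0]
contact_force: [0.3, 0.7, -0.1]
width: -0.004
grip_force: 0.0
```

Emit:
{"api": "send_rows", "payload": {"series": [[0, 0, 0, -0.35, -0.75, 0, -1], [0, 0, 0, -0.25, -0.5, 0, -1], [0, 0, 0, -0.13, -0.35, 0, -1], [0, 0, 0, 0, 0, 0.5, -1], [0, 0, 0, 0, 0, 0.5, -1], [0, 0, 0, 0, 0, 0.5, -1], [0, 0, 0, 0, 0, 0.3, -1], [0, 0, 0, 0, 0, 0.2, -1]]}}

```text
time: 5.3
position: [0.4836, -0.2743, 0.1701]
ee_rot: [-0.001, 0.116, 0.993, 0.0]
contact_force: [0.5, -0.6, 0.5]
width: -0.001
grip_force: 0.0
```

Run:
```python
from h import *
s=r.get_state(); p=s["position"]; print(s["time"],p,s["contact_force"],s["ft_torque"])
im=r.get_image("side"); im2=r.get_image("top")
o=[]
for i in(im,im2):
    u=pix(i,[.488,-.277,.12]); c=cv2.resize(i["color"],None,fx=4,fy=4)
    for q,k in((p,(0,255,0)),([.488,-.277,.110],(0,0,255))): cv2.circle(c,tuple(int(v*4+1.5) for v in pix(i,q)),3,k,-1)
    x,y=int(4*u[0]),int(4*u[1]); o.append(c[max(y-320,0):y+200,x-200:x+200])
cv2.imwrite("pics/m1.png",np.hstack(o))
```

```text
5.3 [ 0.48364199 -0.27433956  0.17011235] [ 0.46120317 -0.58679995  0.45738159] [-0.04238901 -0.02726753  0.01767818]
```

View pics/m1.png

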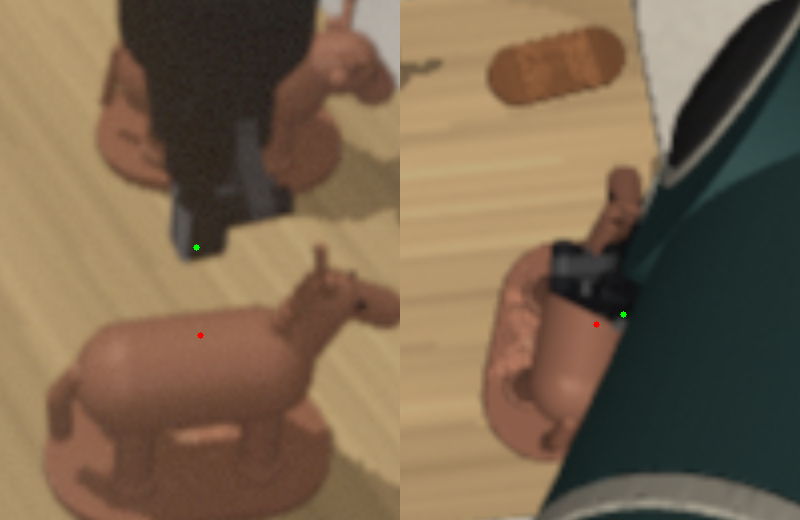

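Run:
```python
from h import *
s=r.get_state(); p=s["position"]; q=s["ee_rot"]; M=R.from_quat(q[[1,2,3,0]]).as_matrix()
im=r.get_image("side"); c=cv2.resize(im["color"],None,fx=5,fy=5,interpolation=cv2.INTER_CUBIC)
f=lambda l:tuple(int(v*5+2) for v in pix(im,p+M@np.array(l)/1000))
for z,k in((0,(0,255,0)),(-42,(0,255,255)),(-73,(255,255,0))):
    hx,hy={0:(11,15),-42:(11,45),-73:(38,42.5)}[z]
    cv2.polylines(c,[np.array([f([a,b,z]) for a,b in((-hx,-hy),(hx,-hy),(hx,hy),(-hx,hy))])],True,k,1)
x,y=f([0,0,0]); c=c[y-400:y+200,x-350:x+350]; c=cv2.convertScaleAbs(c,alpha=1.6,beta=20); cv2.imwrite("pics/m2.png",c)
```

```text
(no output)
```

View pics/m2.png

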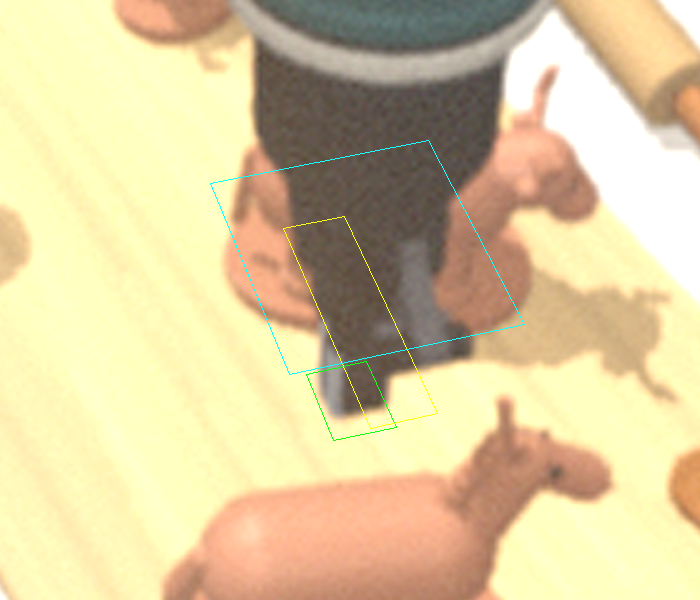

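Emit:
{"api": "send_rows", "payload": {"series": [[0, 0, 0, 0, 0, 0.4, -1], [0, 0, 0, 0, 0, 0.4, -1], [0, 0, 0, 0, 0, 0.3, -1], [0, 0, 0, 0, 0, 0.2, -1], [0, 0, 0, 0, 0, 0.15, -1], [0, 0, 0, 0, 0, 0.05, -1], [0, 0, 0, 0, 0, 0.04, -1], [0, 0, 0, 0, 0, 0.04, -1]]}}

```text
time: 6.25
position: [0.4841, -0.2751, 0.1241]
ee_rot: [0.0, 0.116, 0.993, -0.0]
contact_force: [0.2, -0.1, 0.7]
width: -0.001
grip_force: 0.0
```

Emit:
{"api": "send_rows", "payload": {"series": [[0, 0, 0, 0, 0, 0.03, -1], [0, 0, 0, 0, 0, 0.03, -1], [0, 0, 0, 0, 0, 0.03, -1], [0, 0, 0, 0, 0, 0.03, -1], [0, 0, 0, 0, 0, 0.03, -1], [0, 0, 0, 0, 0, 0.02, -1], [0, 0, 0, 0, 0, 0.02, -1], [0, 0, 0, 0, 0, 0, -1]]}}

```text
time: 7.05
position: [0.4839, -0.275, 0.1182]
ee_rot: [-0.0, 0.116, 0.993, -0.0]
contact_force: [-0.1, -0.6, 0.6]
width: -0.002
grip_force: 0.0
```

Emit:
{"api": "send_rows", "payload": {"series": [[0, 0, 0, 0, 0, 0.02, -1], [0, 0, 0, 0, 0, 0.02, -1], [0, 0, 0, 0, 0, 0.02, -1], [0, 0, 0, 0, 0, 0.02, -1], [0, 0, 0, 0, 0, 0.02, -1], [0, 0, 0, 0, 0, 0.02, -1], [0, 0, 0, 0, 0, 0.02, -1], [0, 0, 0, 0, 0, 0, -1]]}}

```text
time: 7.85
position: [0.4839, -0.275, 0.114]
ee_rot: [-0.0, 0.116, 0.993, -0.0]
contact_force: [0.0, 0.3, -0.2]
width: -0.001
grip_force: 0.0
```

Emit:
{"api": "send_rows", "payload": {"series": [[0, 0, 0, 0, 0, 0.02, -1], [0, 0, 0, 0, 0, 0.02, -1], [0, 0, 0, 0, 0, 0.02, -1], [0, 0, 0, 0, 0, 0.02, -1], [0, 0, 0, 0, 0, 0, -1], [0, 0, 0, 0, 0, 0, -1], [0, 0, 0, 0, 0, 0, -1], [0, 0, 0, 0, 0, 0, -1]]}}

```text
time: 8.65
position: [0.4839, -0.275, 0.1117]
ee_rot: [0.0, 0.116, 0.993, -0.0]
contact_force: [-0.2, 0.0, 0.3]
width: -0.003
grip_force: 0.0
```

Emit:
{"api": "send_rows", "payload": {"series": [[0, 0, 0, 0, 0, 0.015, -1], [0, 0, 0, 0, 0, 0.015, -1], [0, 0, 0, 0, 0, 0.015, -1], [0, 0, 0, 0, 0, 0.015, -1], [0, 0, 0, 0, 0, 0, -1], [0, 0, 0, 0, 0, 0, -1], [0, 0, 0, 0, 0, 0, -1], [0, 0, 0, 0, 0, 0, -1]]}}

```text
time: 9.45
position: [0.4839, -0.275, 0.1101]
ee_rot: [0.0, 0.116, 0.993, 0.0]
contact_force: [-3.1, 1.7, 4.5]
width: 0.001
grip_force: 2.7
```

Run:
```python
from h import *
im=r.get_image("side"); s=r.get_state(); print(s["position"],s["contact_force"],s["ft_torque"])
c=cv2.resize(im["color"],None,fx=6,fy=6,interpolation=cv2.INTER_CUBIC); u=pix(im,s["position"])*6
x,y=map(int,u); c=c[y-280:y+250,x-330:x+330].copy(); c=cv2.convertScaleAbs(c,alpha=1.6,beta=20); cv2.imwrite("pics/m3.png",c)
```

```text
[ 0.48394807 -0.27501887  0.11006216] [-1.71972198  1.47655965  5.40164258] [ 0.30567782  0.42793769 -0.02743426]
```

View pics/m3.png

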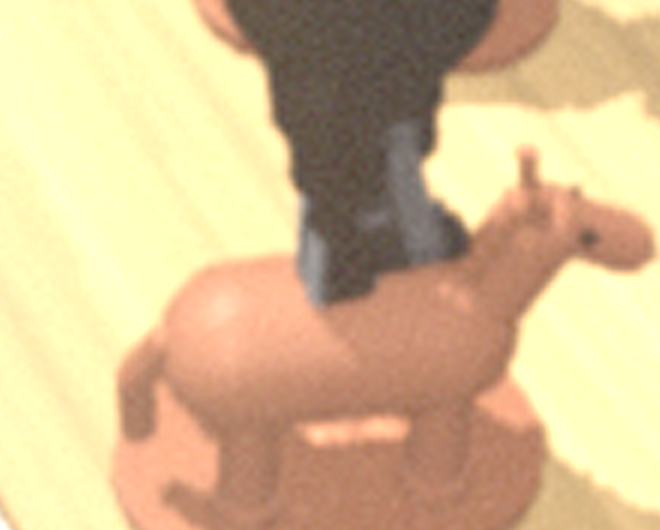

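Side crop: the fingertips rest on the middle of the mare's back at (335,290), with a light contact of about 5 N. The neck is clear. I lift off and move to the foal.

Emit:
{"api": "send_rows", "payload": {"series": [[0, 0, 0, 0, 0, -0.05, -1], [0, 0, 0, 0, 0, -0.1, -1], [0, 0, 0, 0, 0, -0.3, -1], [0, 0, 0, 0, 0, -0.5, -1], [0, 0, 0, 0, 0, -0.8, -1], [0, 0, 0, 0, 0, -0.8, -1], [0, 0, 0, 0, 0, -0.8, -1], [0, 0, 0, 0, 0, -0.65, -1]]}}

```text
time: 10.3
position: [0.484, -0.2753, 0.2325]
ee_rot: [0.001, 0.116, 0.993, -0.0]
contact_force: [-0.3, -1.1, 0.2]
width: 0.005
grip_force: 0.0
```

Emit:
{"api": "send_rows", "payload": {"series": [[0, 0, 0, 0.18, 0.93, 0, -1], [0, 0, 0, 0.18, 0.93, 0, -1], [0, 0, 0, 0.18, 0.93, 0, -1], [0, 0, 0, 0.18, 0.93, 0, -1], [0, 0, 0, 0.18, 0.93, 0, -1], [0, 0, 0, 0.18, 0.93, 0, -1], [0, 0, 0, 0.18, 0.93, 0, -1], [0, 0, 0, 0.18, 0.93, 0, -1]]}}

```text
time: 11.1
position: [0.4934, -0.0469, 0.2311]
ee_rot: [0.001, 0.116, 0.993, 0.0]
contact_force: [0.6, -0.5, -1.1]
width: 0.002
grip_force: 0.0
```

Emit:
{"api": "send_rows", "payload": {"series": [[0, 0, 0, 0.18, 0.93, 0, -1], [0, 0, 0, 0.18, 0.93, 0, -1], [0, 0, 0, 0.18, 0.93, 0, -1], [0, 0, 0, 0.18, 0.93, 0, -1], [0, 0, 0, 0.18, 0.93, 0, -1], [0, 0, 0, 0.18, 0.93, 0, -1], [0, 0, 0, 0.18, 0.93, 0, -1], [0, 0, 0, 0.18, 0.93, 0, -1]]}}

```text
time: 11.9
position: [0.503, 0.1803, 0.2312]
ee_rot: [0.001, 0.116, 0.993, 0.0]
contact_force: [1.5, -0.2, -0.1]
width: -0.002
grip_force: 0.0
```

Emit:
{"api": "send_rows", "payload": {"series": [[0, 0, 0, 0.18, 0.93, 0, -1], [0, 0, 0, 0.14, 0.9, 0, -1], [0, 0, 0, 0.1, 0.7, 0, -1], [0, 0, 0, 0.05, 0.37, 0, -1], [0, 0, 0, 0, 0, 0.5, -1], [0, 0, 0, 0, 0, 0.5, -1], [0, 0, 0, 0, 0, 0.5, -1], [0, 0, 0, 0, 0, 0.4, -1]]}}

```text
time: 12.7
position: [0.509, 0.2664, 0.1715]
ee_rot: [-0.0, 0.117, 0.993, -0.0]
contact_force: [0.1, -0.5, -0.7]
width: 0.002
grip_force: 0.0
```

Run:
```python
from h import *
s=r.get_state(); p=s["position"]; print(s["time"],p,s["ee_rot"],s["contact_force"])
im=r.get_image("side"); im2=r.get_image("top")
o=[]
for i in(im,im2):
    u=pix(i,[.513,.266,.11]); c=cv2.resize(i["color"],None,fx=5,fy=5)
    for q,k in((p,(0,255,0)),([.511,.266,.087],(0,0,255))): cv2.circle(c,tuple(int(v*5+2) for v in pix(i,q)),2,k,-1)
    x,y=int(5*u[0]),int(5*u[1]); o.append(c[max(y-300,0):y+220,x-200:x+200])
cv2.imwrite("pics/f1.png",cv2.convertScaleAbs(np.hstack(o),alpha=1.4,beta=15))
```

```text
12.7 [0.50901447 0.26644229 0.17147895] [-2.94178036e-04  1.16559479e-01  9.93183576e-01 -4.30114553e-04] [ 0.14948625 -0.52580531 -0.69091079]
```

View pics/f1.png

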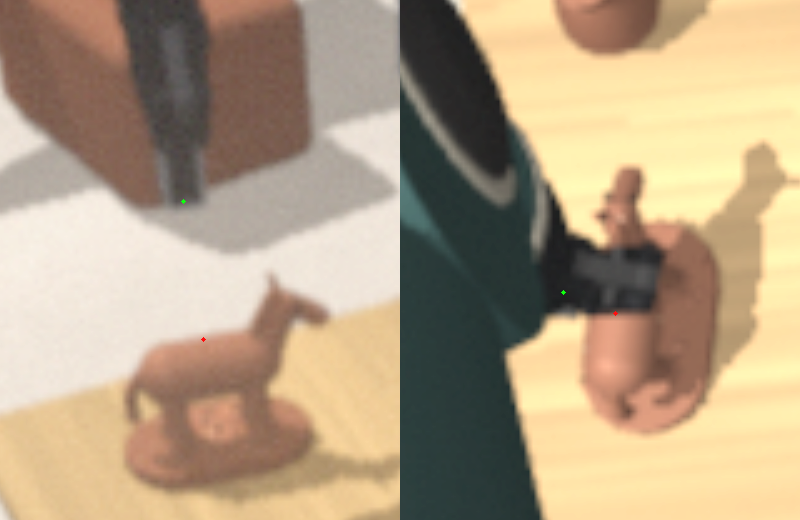

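Side: the fingertip at (183,201) is directly above the foal's mid-back spot at (203,339). Top: the red spot at (615,313) is mid-trunk. I descend.

Emit:
{"api": "send_rows", "payload": {"series": [[0, 0, 0, 0, 0, 0.5, -1], [0, 0, 0, 0, 0, 0.5, -1], [0, 0, 0, 0, 0, 0.5, -1], [0, 0, 0, 0, 0, 0.35, -1], [0, 0, 0, 0, 0, 0.2, -1], [0, 0, 0, 0, 0, 0.1, -1], [0, 0, 0, 0, 0, 0.05, -1], [0, 0, 0, 0, 0, 0.03, -1]]}}

```text
time: 13.6
position: [0.5094, 0.2673, 0.1062]
ee_rot: [0.0, 0.116, 0.993, 0.0]
contact_force: [-0.4, 0.9, -0.2]
width: 0.001
grip_force: 0.0
```

Emit:
{"api": "send_rows", "payload": {"series": [[0, 0, 0, 0, 0, 0.03, -1], [0, 0, 0, 0, 0, 0.03, -1], [0, 0, 0, 0, 0, 0.03, -1], [0, 0, 0, 0, 0, 0.03, -1], [0, 0, 0, 0, 0, 0.03, -1], [0, 0, 0, 0, 0, 0.03, -1], [0, 0, 0, 0, 0, 0.03, -1], [0, 0, 0, 0, 0, 0.03, -1]]}}

```text
time: 14.4
position: [0.5092, 0.2672, 0.0986]
ee_rot: [0.0, 0.116, 0.993, -0.0]
contact_force: [0.6, -0.1, -0.6]
width: -0.001
grip_force: 0.0
```

Emit:
{"api": "send_rows", "payload": {"series": [[0, 0, 0, 0, 0, 0.02, -1], [0, 0, 0, 0, 0, 0.02, -1], [0, 0, 0, 0, 0, 0.02, -1], [0, 0, 0, 0, 0, 0.02, -1], [0, 0, 0, 0, 0, 0.02, -1], [0, 0, 0, 0, 0, 0.02, -1], [0, 0, 0, 0, 0, 0, -1], [0, 0, 0, 0, 0, 0, -1]]}}

```text
time: 15.2
position: [0.5092, 0.2672, 0.0951]
ee_rot: [0.0, 0.116, 0.993, -0.0]
contact_force: [-0.1, 0.4, 1.2]
width: -0.002
grip_force: 0.0
```

Emit:
{"api": "send_rows", "payload": {"series": [[0, 0, 0, 0, 0, 0.02, -1], [0, 0, 0, 0, 0, 0.02, -1], [0, 0, 0, 0, 0, 0.02, -1], [0, 0, 0, 0, 0, 0.02, -1], [0, 0, 0, 0, 0, 0.02, -1], [0, 0, 0, 0, 0, 0.02, -1], [0, 0, 0, 0, 0, 0, -1], [0, 0, 0, 0, 0, 0, -1]]}}

```text
time: 16.0
position: [0.5092, 0.2672, 0.0915]
ee_rot: [0.0, 0.116, 0.993, -0.0]
contact_force: [0.1, -0.4, -1.2]
width: -0.001
grip_force: 0.0
```

Emit:
{"api": "send_rows", "payload": {"series": [[0, 0, 0, 0, 0, 0.02, -1], [0, 0, 0, 0, 0, 0.02, -1], [0, 0, 0, 0, 0, 0.02, -1], [0, 0, 0, 0, 0, 0.02, -1], [0, 0, 0, 0, 0, 0, -1], [0, 0, 0, 0, 0, 0, -1], [0, 0, 0, 0, 0, 0, -1], [0, 0, 0, 0, 0, 0, -1]]}}

```text
time: 16.8
position: [0.5092, 0.2672, 0.0891]
ee_rot: [0.0, 0.116, 0.993, -0.0]
contact_force: [-0.2, 0.0, 0.9]
width: -0.001
grip_force: 0.0
```

Emit:
{"api": "send_rows", "payload": {"series": [[0, 0, 0, 0, 0, 0.015, -1], [0, 0, 0, 0, 0, 0.015, -1], [0, 0, 0, 0, 0, 0.015, -1], [0, 0, 0, 0, 0, 0.015, -1], [0, 0, 0, 0, 0, 0, -1], [0, 0, 0, 0, 0, 0, -1], [0, 0, 0, 0, 0, 0, -1], [0, 0, 0, 0, 0, 0, -1]]}}

```text
time: 17.6
position: [0.5092, 0.2672, 0.0873]
ee_rot: [0.0, 0.116, 0.993, -0.0]
contact_force: [-0.2, 0.2, 0.5]
width: 0.001
grip_force: 0.0
```

Emit:
{"api": "send_rows", "payload": {"series": [[0, 0, 0, 0, 0, 0.015, -1], [0, 0, 0, 0, 0, 0.015, -1], [0, 0, 0, 0, 0, 0, -1], [0, 0, 0, 0, 0, 0, -1], [0, 0, 0, 0, 0, 0, -1], [0, 0, 0, 0, 0, 0, -1], [0, 0, 0, 0, 0, 0, -1], [0, 0, 0, 0, 0, 0, -1]]}}

```text
time: 18.4
position: [0.5093, 0.2673, 0.087]
ee_rot: [0.0, 0.116, 0.993, 0.0]
contact_force: [-3.9, -2.1, 11.3]
width: 0.004
grip_force: 5.7
```

The foal has been touched at z = 0.087, its expected back height. I lift off.

Emit:
{"api": "send_rows", "payload": {"series": [[0, 0, 0, 0, 0, -0.03, -1], [0, 0, 0, 0, 0, -0.1, -1], [0, 0, 0, 0, 0, -0.3, -1], [0, 0, 0, 0, 0, -0.6, -1], [0, 0, 0, 0, 0, -0.8, -1], [0, 0, 0, 0, 0, -0.9, -1], [0, 0, 0, 0, 0, -0.9, -1], [0, 0, 0, 0, 0, -0.9, -1]]}}

```text
time: 19.2
position: [0.5091, 0.2671, 0.2241]
ee_rot: [0.0, 0.116, 0.993, 0.0]
contact_force: [0.7, 0.6, -0.2]
width: -0.001
grip_force: 0.0
```

Emit:
{"api": "send_rows", "payload": {"series": [[0, 0, 0, 0.5, 0, -0.5, -1], [0, 0, 0, 0.6, 0, 0, -1], [0, 0, 0, 0.6, 0, 0, -1], [0, 0, 0, 0.4, 0, 0, -1], [0, 0, 0, 0.2, 0, 0, -1], [0, 0, 0, 0, 0, 0, -1], [0, 0, 0, 0, 0, 0, -1], [0, 0, 0, 0, 0, 0, -1]]}}

```text
time: 20.0
position: [0.4427, 0.2828, 0.2373]
ee_rot: [0.0, 0.117, 0.993, -0.0]
contact_force: [0.1, -0.9, -0.1]
width: -0.002
grip_force: 0.0
```

```bash
python3 fit.py
python3 - <<'E'
from h import *
s=r.get_state(); print(s["time"],s["position"],s["contact_force"])
E
```

```text
mare [ 0.4881 -0.2762 -0.3869] 0.4810080332168979 -22.165305096708188
foal [ 0.5129  0.266  -0.0898] 1.3153916591233719 -5.143722240255275
20.1 [0.44244937 0.28285517 0.23718828] [ 0.64993048 -0.40320326  0.05321389]
```

View pics/fit.png

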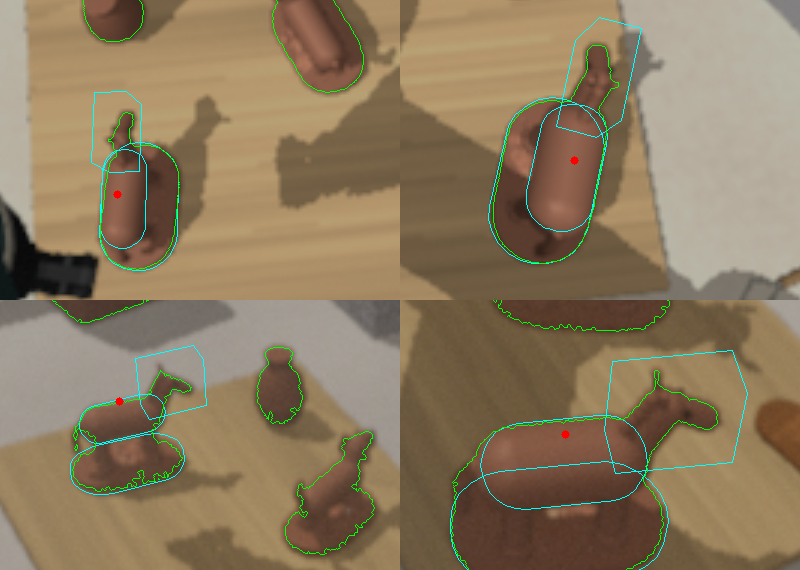

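Both horses stand unmoved (spots at (575,160) and (117,194), as before) and the hand is clear, so I hand the job in.

```bash
python3 -c "from cell import r; print(r.close_job())"
```

```text
the job is handed in; nothing more can be done
None
```

I touched the large horse and then the small horse on the middle of the back (about 5 N and 11 N), lifted clear of both with no visible shift in the last pictures, and handed the job in at about 20 s; no verdict came back.

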